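# Re-rack a row of pigment jars in reverse order

## Task

The tray is going to be turned round on the shelf, so move the four jars from the dark plank with the cork mats into the pale four-pocket tray in reverse order: the jar that stands nearest the robot on the plank goes into the pocket farthest from the robot, the second nearest into the second farthest, and so on. Leave each jar standing upright on the floor of its own pocket, and never tip a jar over.

Things in the scene. Friction and masses are not known exactly. Their poses are not given: they have to be found in the camera images.
- jar_tall_mid (a point): Slim round jar, 44 mm diameter all the way up, 80 mm high with its lid. Closed jar of dark violet glass with a paper band and black lid, loose, about 0.14 to 0.35 kg, upright on its mat at the start. This point is its centre, half-way up, on its vertical axis; z is up along that axis.
- jar_short_mid (a point): Squat round jar, the widest and lowest of the four: 56 mm diameter all the way up, 60 mm high with its lid. Closed jar of dark violet glass with a paper band and black lid, loose, about 0.14 to 0.35 kg, upright on its mat at the start. This point is its centre, half-way up, on its vertical axis; z is up along that axis.
- jar_bottle_mid (a point): Round bottle with a narrow neck, 76 mm high: body 50 mm diameter up to 50 mm from its foot, then a shoulder to a neck of 26 mm and a lid of 29 mm diameter. Grip it by the body. Closed jar of dark violet glass with a paper band and black lid, loose, about 0.14 to 0.35 kg, upright on its mat at the start. This point is its centre, half-way up, on its vertical axis; z is up along that axis.
- jar_square_mid (a point): Square jar, 48 x 48 mm up to 58 mm from its foot, with a round lid of 40 mm diameter above, 70 mm high in all. Its x and y axes are square to its flat sides. Closed jar of dark violet glass with a paper band and black lid, loose, about 0.14 to 0.35 kg, upright on its mat at the start. This point is its centre, half-way up, on its vertical axis; z is up along that axis.
- mat_tall: Square cork mat 68 x 68 x 3 mm, fixed on the plank, on which the tall jar stands at the start; it stays when the jar is taken and so marks the place that jar had in the row. The four mats look alike. Origin: centre of its underside, z up.
- mat_short: Square cork mat 68 x 68 x 3 mm, fixed on the plank, on which the short jar stands at the start; it stays when the jar is taken and so marks the place that jar had in the row. The four mats look alike. Origin: centre of its underside, z up.
- mat_bottle: Square cork mat 68 x 68 x 3 mm, fixed on the plank, on which the bottle jar stands at the start; it stays when the jar is taken and so marks the place that jar had in the row. The four mats look alike. Origin: centre of its underside, z up.
- mat_square: Square cork mat 68 x 68 x 3 mm, fixed on the plank, on which the square jar stands at the start; it stays when the jar is taken and so marks the place that jar had in the row. The four mats look alike. Origin: centre of its underside, z up.
- plank: The rack to empty: a dark brown wooden plank with upright end cheeks, fixed, 346 mm long (along its x, which runs away from the robot to within about 20 degrees), 90 mm wide, 12 mm thick; cheeks 34 mm high. Origin: centre of its underside, on the table. The mats lie on it at x = -117, -39, 39 and 117 mm, y = 0; the jars' feet stand 15 mm above the table. It lies to the robot's left or right, the tray on the other side.
- tray: The rack to fill: a pale wooden tray with four open square pockets in a row, fixed, 318 mm long (along its x, which runs away from the robot to within about 20 degrees), 84 mm wide, 18 mm high. Origin: centre of its underside, on the table. Pocket centres at x = -117 (nearest the robot), -39, 39 and 117 mm (farthest), y = 0; each pocket is 72 x 72 mm inside, its floor 8 mm above the table, its walls 6 mm thick and 10 mm high above that floor.
Things that resemble listed ones, but are neither listed nor needed, are in the scene too. Leave any red look-alike of the part that bears jar_square_mid alone.

How it is judged:
At the end, for the whole second after the job is handed in: Every jar stands in the pocket that mirrors the place it had on the plank (nearest to farthest and so on): its centre within 15 mm of the pocket's centre along and across the tray, its foot within 5 mm of the pocket's floor, tilted less than 0.1 rad, and at rest (slower than 20 mm/s) (((x of mat_tall in the frame of plank between 0.097 and 0.137 m and x of jar_tall_mid in the frame of tray between -0.132 and -0.102 m) or (x of mat_tall in the frame of plank between 0.019 and 0.059 m and x of jar_tall_mid in the frame of tray between -0.054 and -0.024 m) or (x of mat_tall in the frame of plank between -0.059 and -0.019 m and x of jar_tall_mid in the frame of tray between 0.024 and 0.054 m) or (x of mat_tall in the frame of plank between -0.137 and -0.097 m and x of jar_tall_mid in the frame of tray between 0.102 and 0.132 m)) and y of jar_tall_mid in the frame of tray between -0.015 and 0.015 m and z of jar_tall_mid in the frame of tray between 0.043 and 0.053 m and angle between each of jar_tall_mid, jar_short_mid, jar_bottle_mid, jar_square_mid's own z axis and vertical below 0.1 rad and linear speed of each of jar_tall, jar_short, jar_bottle, jar_square below 0.02 m/s and ((x of mat_short in the frame of plank between 0.097 and 0.137 m and x of jar_short_mid in the frame of tray between -0.132 and -0.102 m) or (x of mat_short in the frame of plank between 0.019 and 0.059 m and x of jar_short_mid in the frame of tray between -0.054 and -0.024 m) or (x of mat_short in the frame of plank between -0.059 and -0.019 m and x of jar_short_mid in the frame of tray between 0.024 and 0.054 m) or (x of mat_short in the frame of plank between -0.137 and -0.097 m and x of jar_short_mid in the frame of tray between 0.102 and 0.132 m)) and y of jar_short_mid in the frame of tray between -0.015 and 0.015 m and z of jar_short_mid in the frame of tray between 0.033 and 0.043 m and ((x of mat_bottle in the frame of plank between 0.097 and 0.137 m and x of jar_bottle_mid in the frame of tray between -0.132 and -0.102 m) or (x of mat_bottle in the frame of plank between 0.019 and 0.059 m and x of jar_bottle_mid in the frame of tray between -0.054 and -0.024 m) or (x of mat_bottle in the frame of plank between -0.059 and -0.019 m and x of jar_bottle_mid in the frame of tray between 0.024 and 0.054 m) or (x of mat_bottle in the frame of plank between -0.137 and -0.097 m and x of jar_bottle_mid in the frame of tray between 0.102 and 0.132 m)) and y of jar_bottle_mid in the frame of tray between -0.015 and 0.015 m and z of jar_bottle_mid in the frame of tray between 0.041 and 0.051 m and ((x of mat_square in the frame of plank between 0.097 and 0.137 m and x of jar_square_mid in the frame of tray between -0.132 and -0.102 m) or (x of mat_square in the frame of plank between 0.019 and 0.059 m and x of jar_square_mid in the frame of tray between -0.054 and -0.024 m) or (x of mat_square in the frame of plank between -0.059 and -0.019 m and x of jar_square_mid in the frame of tray between 0.024 and 0.054 m) or (x of mat_square in the frame of plank between -0.137 and -0.097 m and x of jar_square_mid in the frame of tray between 0.102 and 0.132 m)) and y of jar_square_mid in the frame of tray between -0.015 and 0.015 m and z of jar_square_mid in the frame of tray between 0.038 and 0.048 m); the robot touches nothing.
It fails at once if the tall jar is tipped over (more than 40 degrees from upright) (angle between jar_tall_mid's own z axis and vertical above 0.7 rad).
It fails at once if the short jar is tipped over (more than 40 degrees from upright) (angle between jar_short_mid's own z axis and vertical above 0.7 rad).
It fails at once if the bottle jar is tipped over (more than 40 degrees from upright) (angle between jar_bottle_mid's own z axis and vertical above 0.7 rad).
It fails at once if the square jar is tipped over (more than 40 degrees from upright) (angle between jar_square_mid's own z axis and vertical above 0.7 rad).
It also fails if it takes over 122 s, if anything falls off the work surface, if the arm or the gripper's body presses on something with over 40 N, if the wrist force passes 120 N, or if a joint passes its speed limit or range.

## Robot

A 6-joint arm with a two-finger parallel gripper is mounted at the origin on the work surface. World frame = base frame: x ahead of the robot, y to its left, z up, the work surface at z = 0. Lengths are in m, angles in rad, forces in N, time in s.
With the tool pointing down it reaches from about 0.35 to 0.875 m from the base axis. Payload 15.5 kg.
Tool frame: the origin (TCP) lies midway between the tips of the shut fingers; the grasp point (between the pads) lies 19 mm behind it (r.grip_point_offset is the distance from the TCP to the grasp point, in m); z points along the fingers, y is the line along which they close (so a half turn about z gives the same grasp; the last joint's range is limited). The gripper opens to 85 mm and grips with 20 to 120 N. Pads are 22 mm wide; open, the fingers measure 114 mm over their backs; the gripper's body (76 mm by 85 mm) begins 54 mm behind the grasp point. The pads swing forward as they close: fully open they stand 13 mm farther back than shut.
Start: joints at [-1.353, 0.494, 1.345, -0, 1.302, -0.096], TCP at [0.192, -0.595, 0.231] pointing down, gripper open.
Joint ranges: [-2.91, 2.91], [-0.82, 2.16], [0.22, 2.67], [-1.22, 4.37], [0.12, 2.79], [-3.08, 3.08]. Speed limits (rad/s): [1.89, 1.89, 2.57, 3.01, 3.01, 3.01].

## Interface

Orientations are given as a 3x3 rotation matrix whose columns are the frame's x, y, z axes.
In Python, from plant import r, viewer gives the robot as it stands. The module is installed in compiled form; this text tells all that it offers.
- The arm moves only by the tool apply_moves, never from a script. Its argument "commands" is a list of rows, each an object with "offset": the shift along the tool's x, y, z in m, a list of three; "angular": the turn, a rotation vector about the tool's x, y, z in rad, a list of three. In form: [{"offset": [dx, dy, dz], "angular": [ax, ay, az]}, ...]. A call has exactly 10 rows; each row shifts and turns the commanded pose from where the row before left it, along the tool's axes as they then stand; what a row does not reach is not made up. A row lasts 1/12 s, in which the tool goes at most 41.7 mm and 7.16 degrees, less where a joint would pass 70% of its speed; a pose out of reach is approached as far as the arm can. A call with a gripper value outside its range is refused whole. "gripper" is the finger opening in m, from 0 to 0.0854, set as the call begins (left out, the last holds). The fingers move at their own pace and stop on an object; "squeeze" is the grip in N (left out, the last holds). Time passes only in rows, so rows that do not move let the fingers close, or fill a call up. It gives the time, the measured TCP pose, the force, the opening and the grip force at its end, in the units of the state.
- r.read_state(): the state, without advancing time (a new reading comes with each control period).
- viewer.grab_frame(name): name is "scene" or "top"; returns a dict with "color" (400x640x3 uint8, red, green, blue), "K" (3x3 intrinsics, pixels), "world_from_camera" (4x4, takes a point from camera to world coordinates). Camera axes: x right, y up, looking along -z (the intrinsics and any distortion apply to the point x, -y, -z); pixel columns grow to the right and rows downward; lengths in m; the calibration is good to about 2 mm. A picture is of the moment at which its call begins. There is no depth.
- r.hand_in(): hands the job in; it is judged then, once.
The state is a dict: "clock": time; "joints": joint angles; "joint_velocities": joint speeds; "joint_torque": joint torques, N m; "position": TCP position; "eef_rot": TCP orientation; "ft_force": force on the tool from outside, world axes, zero at the start; "torque": the same for the moment, N m; "gripper_width": finger opening in m; "gripper_force": force on a finger pad.
Only numpy, scipy, OpenCV 4.12 (cv2) and the standard library are available. Lean on these libraries where they do the work, as an engineer would, in place of code of your own. Each camera call takes 0.05 s, during which the arm holds its last target. There are 200 camera calls.

## Working session

There is one attempt and no reset: what is moved stays moved. The work goes in short steps, Python scripts to look and compute and a tool call to move; the robot and the scene stay as the last step left them, time stands still between calls to the robot, and variables do not carry over. Pictures are saved under pics/ and viewed, at most 14 in all, crops included, and the job is handed in when it is done.

Besides the shell and the picture viewer there is one more tool, called by a JSON object that holds its "api" and its "payload". apply_moves: Moves the arm, as the interface text tells. Its arguments: {"type":"object","properties":{"commands":{"type":"array"},"gripper":{"type":"number"},"squeeze":{"type":"number"}},"required":["commands"]}

```bash
mkdir -p pics
python3 - <<'E'
from plant import r, viewer
import cv2,numpy as np
for n in("scene","top"):
    f=viewer.grab_frame(n); cv2.imwrite(f"pics/{n}0.png",f["color"][...,::-1]); print(n,f["K"],f["world_from_camera"].round(4), [k for k in f])
s=r.read_state(); print(s["clock"],s["position"],s["eef_rot"].round(3) if hasattr(s["eef_rot"],'round') else s["eef_rot"],s["gripper_width"])
E
```

```text
scene [[471.94214984   0.         324.79065597]
 [  0.         471.94214984 201.94770176]
 [  0.           0.           1.        ]] [[ 0.8426 -0.4113  0.3478  0.8826]
 [ 0.5386  0.6348 -0.5541 -0.6181]
 [ 0.0072  0.6541  0.7563  0.8413]
 [ 0.      0.      0.      1.    ]] ['color', 'K', 'world_from_camera']
top [[518.37479645   0.         319.78732559]
 [  0.         518.37479645 203.58219385]
 [  0.           0.           1.        ]] [[ 0.0257  0.9948 -0.099   0.4188]
 [-0.9996  0.0241 -0.0173 -0.0668]
 [-0.0149  0.0994  0.9949  1.2264]
 [ 0.      0.      0.      1.    ]] ['color', 'K', 'world_from_camera']
0.1 [ 0.19225704 -0.59437672  0.23077134] [[ 0.951  0.308 -0.   ]
 [ 0.308 -0.951  0.001]
 [ 0.    -0.001 -1.   ]] 0.08525167646872278
```

View pics/top0.png

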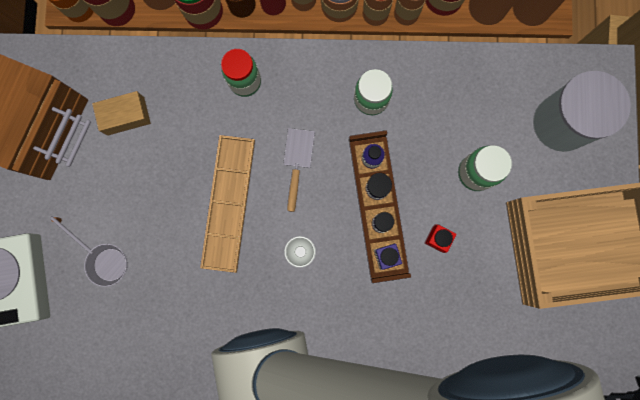

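View pics/scene0.png

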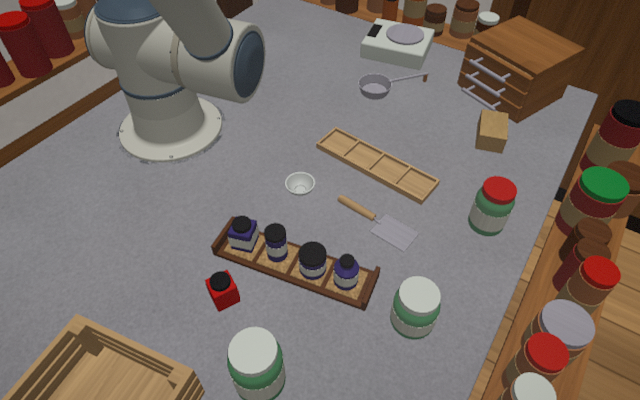

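Top view: the plank runs (368,133)–(392,281). Its jars, nearest first, are square (389,257), tall (384,222), short (379,186) and bottle (373,154). The red cube at (441,238) is a decoy, and the tray is at (228,204). The scene view shows the same order. I'll check both racks in one close crop.

Run:
```python
import cv2
i=cv2.imread("pics/top0.png")
a=cv2.resize(i[125:290,340:450],None,fx=3.6,fy=3.6,interpolation=cv2.INTER_CUBIC)
b=cv2.resize(i[125:290,190:270],None,fx=3.6,fy=3.6,interpolation=cv2.INTER_CUBIC)
cv2.imwrite("pics/crop0.png",cv2.hconcat([a,b])); print(a.shape,b.shape)
```

```text
(594, 396, 3) (594, 288, 3)
```

View pics/crop0.png

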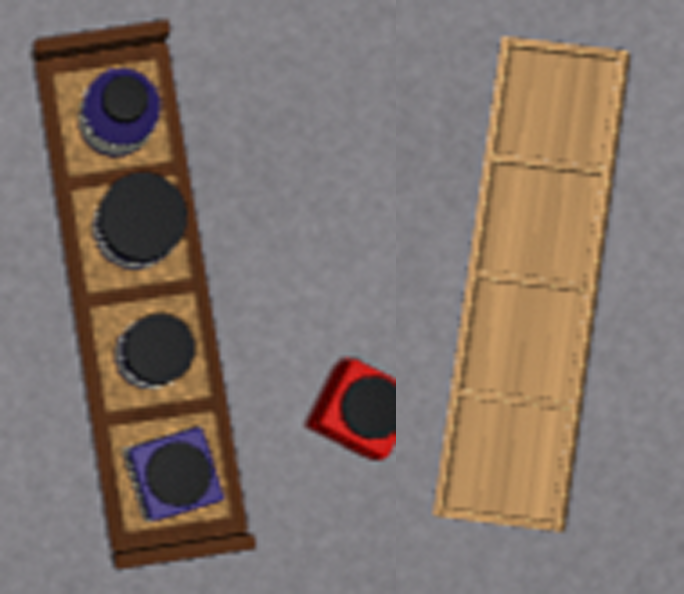

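The crop shows lid centres at bottle (125,99), short (142,217), tall (158,348) and square (179,473). The tray's outer corners are at (503,37), (629,49), (563,531) and (436,517), and the red decoy is off the plank.

```bash
cat > h.py <<'E'
import numpy as np
K=np.array([[518.3748,0,319.7873],[0,518.3748,203.5822],[0,0,1]])
from plant import r,viewer
def T(name="top"):
    f=viewer.grab_frame(name); return f
def px2w(uv,z,f):
    d=np.linalg.inv(f["K"])@[uv[0],uv[1],1]; M=np.array(f["world_from_camera"])
    d=M[:3,:3]@(d*[1,-1,-1]); o=M[:3,3]; return o+d*(z-o[2])/d[2]
E
python3 - <<'E'
from h import *
f=T()
A=lambda u,v:((u+.5)/3.6-.5+340,(v+.5)/3.6-.5+125)
B=lambda u,v:((u-396+.5)/3.6-.5+190,(v+.5)/3.6-.5+125)
for n,p,z in[("bottle",(125,99),.091),("short",(142,217),.075),("tall",(158,348),.095),("square",(179,473),.085)]:
    print(n,px2w(A(*p),z,f).round(4))
c=np.array([px2w(A(*p),.073,f)[:2] for p in[(131,448),(205,428),(223,497),(150,518)]]);print("sq",c.mean(0),[np.linalg.norm(c[i]-c[i-1]).round(4) for i in range(4)],[np.degrees(np.arctan2(*(c[i]-c[i-1])[::-1])).round(1) for i in range(4)])
m=np.array([px2w(A(*p),.015,f)[:2] for p in[(53,70),(159,58),(172,163),(68,177)]]);n=np.array([px2w(A(*p),.015,f)[:2] for p in[(108,424),(208,407),(225,517),(122,533)]])
a,b=n.mean(0),m.mean(0);print("mats",a,b,np.linalg.norm(b-a),np.arctan2(*(b-a)[::-1]))
for k in range(4):print((a+(b-a)*k/3).round(4))
t=np.array([px2w(B(*p),.018,f)[:2] for p in[(503,37),(629,49),(563,531),(436,517)]]);print(t,[np.linalg.norm(t[i]-t[i-1]).round(4) for i in range(4)])
ax=(t[0]+t[1]-t[2]-t[3]);ax/=np.linalg.norm(ax);print("tray",t.mean(0),np.arctan2(ax[1],ax[0]))
for x in(-.117,-.039,.039,.117):print((t.mean(0)+ax*x).round(4))
E
```

```text
bottle [ 0.6495 -0.1652  0.091 ]
short [ 0.5786 -0.1783  0.075 ]
tall [ 0.4959 -0.1872  0.095 ]
square [ 0.4209 -0.202   0.085 ]
sq [ 0.42106095 -0.20231587] [np.float64(0.0441), np.float64(0.0472), np.float64(0.0434), np.float64(0.0466)] [np.float64(16.1), np.float64(-73.5), np.float64(-164.7), np.float64(107.4)]
mats [ 0.42264934 -0.20170182] [ 0.65283215 -0.16406687] 0.2332391798593561 0.16206628764108222
[ 0.4226 -0.2017]
[ 0.4994 -0.1892]
[ 0.5761 -0.1766]
[ 0.6528 -0.1641]
[[0.69755932 0.19761355]
 [0.69134868 0.11380322]
 [0.37470742 0.144279  ]
 [0.38150648 0.22674824]] [np.float64(0.3174), np.float64(0.084), np.float64(0.3181), np.float64(0.0827)]
tray [0.53628047 0.170611  ] -0.09393959938220225
[0.4198 0.1816]
[0.4975 0.1743]
[0.5751 0.167 ]
[0.6528 0.1596]
```

```bash
cat > p.py <<'E'
import sys,numpy as np
from plant import r
from scipy.spatial.transform import Rotation as Q
x,y,z,w=map(float,sys.argv[1:5]); s=r.read_state(); R=np.array(s["eef_rot"]); p=np.array(s["position"])
c,n=np.cos(w),np.sin(w); G=np.array([[c,n,0],[n,-c,0],[0,0,-1]])
print("t",s["clock"],"p",p.round(4),"F",np.round(s["ft_force"],1),"w",round(s["gripper_width"],4))
print("offset",(R.T@([x,y,z]-p)).round(4),"turn",Q.from_matrix(R.T@G).as_rotvec().round(4))
E
python3 p.py .421 -.202 .19 .285
```

```text
t 0.15 p [ 0.1923 -0.5944  0.2308] F [-0.3 -0.9 -0.4] w 0.0852
offset [ 0.3384 -0.303   0.0411] turn [-0.0009 -0.0001  0.0278]
```

{"api": "apply_moves", "payload": {"commands": [{"offset": [0.025, -0.0225, 0.003], "angular": [0, 0, 0]}, {"offset": [0.025, -0.0225, 0.003], "angular": [0, 0, 0]}, {"offset": [0.025, -0.0225, 0.003], "angular": [0, 0, 0]}, {"offset": [0.025, -0.0225, 0.003], "angular": [0, 0, 0]}, {"offset": [0.025, -0.0225, 0.003], "angular": [0, 0, 0]}, {"offset": [0.025, -0.0225, 0.003], "angular": [0, 0, 0]}, {"offset": [0.025, -0.0225, 0.003], "angular": [0, 0, 0]}, {"offset": [0.025, -0.0225, 0.003], "angular": [0, 0, 0]}, {"offset": [0.025, -0.0225, 0.003], "angular": [0, 0, 0]}, {"offset": [0.025, -0.0225, 0.003], "angular": [0, 0, 0]}], "gripper": 0.085, "squeeze": 35}}

```text
clock: 0.98
position: [0.3614, -0.3021, 0.2011]
eef_rot: [[0.952, 0.308, -0.0], [0.308, -0.952, 0.0], [-0.0, -0.0, -1.0]]
ft_force: [0.8, -0.2, -0.1]
gripper_width: 0.0847
gripper_force: 0.0
```

```bash
python3 p.py .421 -.202 .19 .285
```

```text
t 0.9833 p [ 0.3614 -0.3021  0.2011] F [ 0.8 -0.2 -0.1] w 0.0847
offset [ 0.0875 -0.0769  0.0111] turn [-0.0001  0.      0.0276]
```

{"api": "apply_moves", "payload": {"commands": [{"offset": [0.022, -0.0192, 0.0028], "angular": [0, 0, 0]}, {"offset": [0.022, -0.0192, 0.0028], "angular": [0, 0, 0]}, {"offset": [0.022, -0.0192, 0.0028], "angular": [0, 0, 0]}, {"offset": [0.0215, -0.0193, 0.0027], "angular": [0, 0, 0]}, {"offset": [0, 0, 0], "angular": [0, 0, 0.028]}, {"offset": [0, 0, 0.02], "angular": [0, 0, 0]}, {"offset": [0, 0, 0.02], "angular": [0, 0, 0]}, {"offset": [0, 0, 0.02], "angular": [0, 0, 0]}, {"offset": [0, 0, 0.02], "angular": [0, 0, 0]}, {"offset": [0, 0, 0.01], "angular": [0, 0, 0]}]}}

```text
clock: 1.82
position: [0.4198, -0.203, 0.0983]
eef_rot: [[0.96, 0.281, -0.002], [0.281, -0.96, 0.001], [-0.001, -0.002, -1.0]]
ft_force: [-0.8, 0.5, -0.2]
gripper_width: 0.0851
gripper_force: 0.0
```

```bash
python3 p.py .421 -.202 .033 .285
python3 - <<'E'
from h import *; import cv2
i=T("scene")["color"][...,::-1]; cv2.imwrite("pics/s1.png",cv2.resize(i[150:320,150:400],None,fx=3,fy=3,interpolation=2))
E
```

```text
t 1.8167 p [ 0.4198 -0.203   0.0983] F [-0.8  0.5 -0.2] w 0.0851
offset [ 0.0015 -0.0006  0.0653] turn [-0.0016  0.0014 -0.0001]
```

View pics/s1.png

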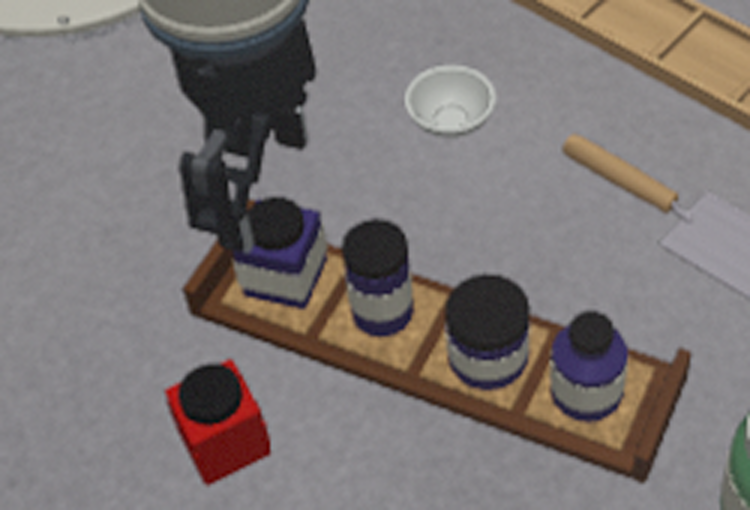

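The fingers are at about (215,200) and (245,150), above the square jar at (275,250). I'll check their projection.

Run:
```python
from h import *
f=T("scene");M=np.linalg.inv(f["world_from_camera"])
def pr(p):
    q=(M@[*p,1])[:3]*[1,-1,-1];q=f["K"]@q;return ((q[:2]/q[2]-[150,150])*3).round(0)
y=np.array([.281,-.96,0])
print("lid",pr([.421,-.202,.085]),"body",pr([.421,-.202,.044]))
for s in(1,-1):print(pr(np.array([.4198,-.203,.111])+s*.045*y))
for p in([.4959,-.1872,.095],[.5786,-.1783,.075],[.6495,-.1652,.091]):print(pr(p))
```

```text
lid [274. 216.] body [281. 252.]
[239. 243.]
[293. 143.]
[375. 240.]
[487. 304.]
[591. 325.]
```

The projections agree with the picture, including the fingertip at (239,243) and all the lids. Descending.

{"api": "apply_moves", "payload": {"commands": [{"offset": [0.001, 0, 0.0107], "angular": [0, 0, 0]}, {"offset": [0, 0, 0.0107], "angular": [0, 0, 0]}, {"offset": [0, 0, 0.0107], "angular": [0, 0, 0]}, {"offset": [0, 0, 0.0107], "angular": [0, 0, 0]}, {"offset": [0, 0, 0.0107], "angular": [0, 0, 0]}, {"offset": [0, 0, 0.0107], "angular": [0, 0, 0]}, {"offset": [0, 0, 0], "angular": [0, 0, 0]}, {"offset": [0, 0, 0], "angular": [0, 0, 0]}, {"offset": [0, 0, 0], "angular": [0, 0, 0]}, {"offset": [0, 0, 0], "angular": [0, 0, 0]}]}}

```text
clock: 2.75
position: [0.4219, -0.2036, 0.0368]
eef_rot: [[0.96, 0.281, 0.001], [0.281, -0.96, -0.001], [0.001, 0.001, -1.0]]
ft_force: [0.4, 0.3, -0.8]
gripper_width: 0.0851
gripper_force: 0.0
```

{"api": "apply_moves", "payload": {"commands": [{"offset": [0, 0, 0], "angular": [0, 0, 0]}, {"offset": [0, 0, 0], "angular": [0, 0, 0]}, {"offset": [0, 0, 0], "angular": [0, 0, 0]}, {"offset": [0, 0, 0], "angular": [0, 0, 0]}, {"offset": [0, 0, 0], "angular": [0, 0, 0]}, {"offset": [0, 0, 0], "angular": [0, 0, 0]}, {"offset": [0, 0, 0], "angular": [0, 0, 0]}, {"offset": [0, 0, 0], "angular": [0, 0, 0]}, {"offset": [0, 0, 0], "angular": [0, 0, 0]}, {"offset": [0, 0, 0], "angular": [0, 0, 0]}], "gripper": 0.03, "squeeze": 35}}

```text
clock: 3.58
position: [0.4216, -0.2033, 0.0364]
eef_rot: [[0.96, 0.281, 0.0], [0.281, -0.96, -0.0], [0.0, 0.0, -1.0]]
ft_force: [-0.5, 0.3, 8.3]
gripper_width: 0.0478
gripper_force: 34.6
```

{"api": "apply_moves", "payload": {"commands": [{"offset": [0, 0, -0.005], "angular": [0, 0, 0]}, {"offset": [0, 0, -0.01], "angular": [0, 0, 0]}, {"offset": [0, 0, -0.015], "angular": [0, 0, 0]}, {"offset": [0, 0, -0.015], "angular": [0, 0, 0]}, {"offset": [0, 0, -0.015], "angular": [0, 0, 0]}, {"offset": [0, 0, -0.015], "angular": [0, 0, 0]}, {"offset": [0, 0, -0.015], "angular": [0, 0, 0]}, {"offset": [0, 0, -0.015], "angular": [0, 0, 0]}, {"offset": [0, 0, -0.01], "angular": [0, 0, 0]}, {"offset": [0, 0, -0.005], "angular": [0, 0, 0]}]}}

```text
clock: 4.42
position: [0.4217, -0.2034, 0.1574]
eef_rot: [[0.96, 0.281, 0.001], [0.281, -0.96, -0.001], [0.001, 0.001, -1.0]]
ft_force: [0.5, 0.2, -3.5]
gripper_width: 0.0474
gripper_force: 37.1
```

```bash
python3 p.py .6528 .1596 .15 -.094
```

```text
t 4.4167 p [ 0.4217 -0.2034  0.1574] F [ 0.5  0.2 -3.5] w 0.0474
offset [ 0.3237 -0.2835  0.0074] turn [ 0.0009 -0.0011  0.3788]
```

{"api": "apply_moves", "payload": {"commands": [{"offset": [0.0108, -0.0095, 0], "angular": [0, 0, 0]}, {"offset": [0.0216, -0.0189, 0], "angular": [0, 0, 0]}, {"offset": [0.0216, -0.0189, 0], "angular": [0, 0, 0]}, {"offset": [0.0216, -0.0189, 0], "angular": [0, 0, 0]}, {"offset": [0.0216, -0.0189, 0], "angular": [0, 0, 0]}, {"offset": [0.0216, -0.0189, 0], "angular": [0, 0, 0]}, {"offset": [0.0216, -0.0189, 0], "angular": [0, 0, 0]}, {"offset": [0.0216, -0.0189, 0], "angular": [0, 0, 0]}, {"offset": [0.0216, -0.0189, 0], "angular": [0, 0, 0]}, {"offset": [0.0216, -0.0189, 0], "angular": [0, 0, 0]}]}}

```text
clock: 5.25
position: [0.5681, 0.0282, 0.1556]
eef_rot: [[0.96, 0.281, -0.001], [0.281, -0.96, 0.0], [-0.001, -0.0, -1.0]]
ft_force: [1.0, -1.7, -1.9]
gripper_width: 0.0473
gripper_force: 37.1
```

{"api": "apply_moves", "payload": {"commands": [{"offset": [0.0216, -0.0189, 0], "angular": [0, 0, 0]}, {"offset": [0.0216, -0.0189, 0], "angular": [0, 0, 0]}, {"offset": [0.0216, -0.0189, 0], "angular": [0, 0, 0]}, {"offset": [0.0216, -0.0189, 0], "angular": [0, 0, 0]}, {"offset": [0.0216, -0.0189, 0], "angular": [0, 0, 0]}, {"offset": [0.0108, -0.0095, 0], "angular": [0, 0, 0]}, {"offset": [0, 0, 0], "angular": [0, 0, 0.095]}, {"offset": [0, 0, 0], "angular": [0, 0, 0.095]}, {"offset": [0, 0, 0], "angular": [0, 0, 0.095]}, {"offset": [0, 0, 0], "angular": [0, 0, 0.094]}]}}

```text
clock: 6.08
position: [0.6522, 0.16, 0.1552]
eef_rot: [[0.995, -0.099, -0.002], [-0.099, -0.995, -0.0], [-0.002, 0.0, -1.0]]
ft_force: [-0.1, -0.1, -2.5]
gripper_width: 0.0474
gripper_force: 37.3
```

```bash
python3 p.py .6528 .1596 .030 -.094
python3 - <<'E'
from h import *; import cv2
i=T("top")["color"][...,::-1]; cv2.imwrite("pics/t2.png",cv2.resize(i[100:300,180:420],None,fx=2.5,fy=2.5,interpolation=2))
E
```

```text
t 6.0833 p [0.6522 0.16   0.1552] F [-0.1 -0.1 -2.5] w 0.0474
offset [0.0008 0.0003 0.1252] turn [ 0.0004  0.0015 -0.0047]
```

View pics/t2.png

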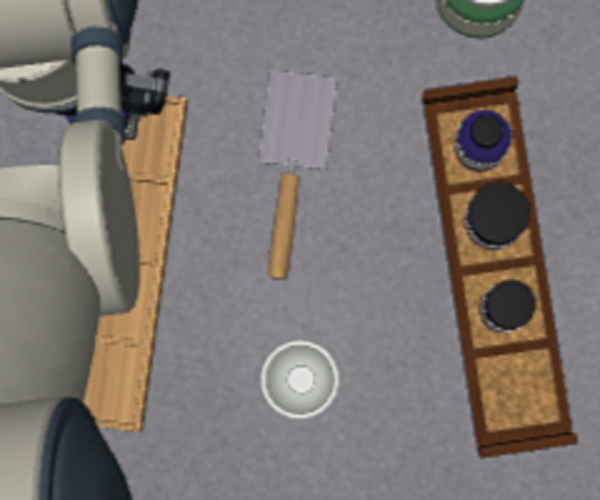

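The square mat at (520,390) is now empty, the other jars are undisturbed, and the arm hides the far pocket. Lowering.

{"api": "apply_moves", "payload": {"commands": [{"offset": [0.0006, 0, 0.008], "angular": [0, 0, 0]}, {"offset": [0, 0, 0.015], "angular": [0, 0, 0]}, {"offset": [0, 0, 0.015], "angular": [0, 0, 0]}, {"offset": [0, 0, 0.015], "angular": [0, 0, 0]}, {"offset": [0, 0, 0.015], "angular": [0, 0, 0]}, {"offset": [0, 0, 0.015], "angular": [0, 0, 0]}, {"offset": [0, 0, 0.015], "angular": [0, 0, 0]}, {"offset": [0, 0, 0.012], "angular": [0, 0, 0]}, {"offset": [0, 0, 0.008], "angular": [0, 0, 0]}, {"offset": [0, 0, 0.004], "angular": [0, 0, 0]}]}}

```text
clock: 6.97
position: [0.6527, 0.1597, 0.0324]
eef_rot: [[0.996, -0.093, -0.002], [-0.093, -0.996, -0.0], [-0.002, 0.0, -1.0]]
ft_force: [-0.8, -1.1, -2.4]
gripper_width: 0.0474
gripper_force: 37.2
```

```bash
python3 p.py .6528 .1596 .0294 -.094
```

```text
t 6.9667 p [0.6527 0.1597 0.0324] F [-0.8 -1.1 -2.4] w 0.0474
offset [0.0001 0.0001 0.003 ] turn [0.0004 0.0018 0.0013]
```

{"api": "apply_moves", "payload": {"commands": [{"offset": [0, 0, 0.001], "angular": [0, 0, 0]}, {"offset": [0, 0, 0.001], "angular": [0, 0, 0]}, {"offset": [0, 0, 0.001], "angular": [0, 0, 0]}, {"offset": [0, 0, 0], "angular": [0, 0, 0]}, {"offset": [0, 0, 0], "angular": [0, 0, 0]}, {"offset": [0, 0, 0], "angular": [0, 0, 0]}, {"offset": [0, 0, 0], "angular": [0, 0, 0]}, {"offset": [0, 0, 0], "angular": [0, 0, 0]}, {"offset": [0, 0, 0], "angular": [0, 0, 0]}, {"offset": [0, 0, 0], "angular": [0, 0, 0]}]}}

```text
clock: 7.8
position: [0.6534, 0.1598, 0.031]
eef_rot: [[0.996, -0.094, -0.0], [-0.094, -0.996, 0.0], [-0.0, -0.0, -1.0]]
ft_force: [0.6, 0.2, -2.0]
gripper_width: 0.0477
gripper_force: 37.2
```

{"api": "apply_moves", "payload": {"commands": [{"offset": [0, 0, 0.0007], "angular": [0, 0, 0]}, {"offset": [0, 0, 0.0007], "angular": [0, 0, 0]}, {"offset": [0, 0, 0.0006], "angular": [0, 0, 0]}, {"offset": [0, 0, 0], "angular": [0, 0, 0]}, {"offset": [0, 0, 0], "angular": [0, 0, 0]}, {"offset": [0, 0, 0], "angular": [0, 0, 0]}, {"offset": [0, 0, 0], "angular": [0, 0, 0]}, {"offset": [0, 0, 0], "angular": [0, 0, 0]}, {"offset": [0, 0, 0], "angular": [0, 0, 0]}, {"offset": [0, 0, 0], "angular": [0, 0, 0]}]}}

```text
clock: 8.63
position: [0.6534, 0.1598, 0.0294]
eef_rot: [[0.996, -0.094, 0.0], [-0.094, -0.996, 0.0], [0.0, -0.0, -1.0]]
ft_force: [-2.7, -0.8, 4.6]
gripper_width: 0.0474
gripper_force: 37.9
```

{"api": "apply_moves", "payload": {"commands": [{"offset": [0, 0, 0], "angular": [0, 0, 0]}, {"offset": [0, 0, 0], "angular": [0, 0, 0]}, {"offset": [0, 0, 0], "angular": [0, 0, 0]}, {"offset": [0, 0, 0], "angular": [0, 0, 0]}, {"offset": [0, 0, 0], "angular": [0, 0, 0]}, {"offset": [0, 0, 0], "angular": [0, 0, 0]}, {"offset": [0, 0, 0], "angular": [0, 0, 0]}, {"offset": [0, 0, 0], "angular": [0, 0, 0]}, {"offset": [0, 0, 0], "angular": [0, 0, 0]}, {"offset": [0, 0, 0], "angular": [0, 0, 0]}], "gripper": 0.075}}

```text
clock: 9.47
position: [0.6534, 0.1599, 0.029]
eef_rot: [[0.996, -0.094, -0.0], [-0.094, -0.996, 0.0], [-0.0, -0.0, -1.0]]
ft_force: [-0.1, 0.3, -0.2]
gripper_width: 0.075
gripper_force: 0.0
```

{"api": "apply_moves", "payload": {"commands": [{"offset": [0, 0, -0.005], "angular": [0, 0, 0]}, {"offset": [0, 0, -0.01], "angular": [0, 0, 0]}, {"offset": [0, 0, -0.018], "angular": [0, 0, 0]}, {"offset": [0, 0, -0.02], "angular": [0, 0, 0]}, {"offset": [0, 0, -0.02], "angular": [0, 0, 0]}, {"offset": [0, 0, -0.02], "angular": [0, 0, 0]}, {"offset": [0, 0, -0.02], "angular": [0, 0, 0]}, {"offset": [0, 0, -0.02], "angular": [0, 0, 0]}, {"offset": [0, 0, -0.01], "angular": [0, 0, 0]}, {"offset": [0, 0, -0.005], "angular": [0, 0, 0]}]}}

```text
clock: 10.3
position: [0.6541, 0.16, 0.1794]
eef_rot: [[0.996, -0.094, 0.003], [-0.094, -0.996, 0.0], [0.003, -0.001, -1.0]]
ft_force: [-0.5, -0.3, -0.2]
gripper_width: 0.0755
gripper_force: 0.0
```

```bash
python3 p.py .497 -.188 .17 .162
```

```text
t 10.3 p [0.6541 0.16   0.1794] F [-0.5 -0.3 -0.2] w 0.0755
offset [-0.1238  0.3612  0.0088] turn [-0.0003 -0.0031 -0.2561]
```

{"api": "apply_moves", "payload": {"commands": [{"offset": [-0.0095, 0.0278, 0], "angular": [0, 0, 0]}, {"offset": [-0.0095, 0.0278, 0], "angular": [0, 0, 0]}, {"offset": [-0.0095, 0.0278, 0], "angular": [0, 0, 0]}, {"offset": [-0.0095, 0.0278, 0], "angular": [0, 0, 0]}, {"offset": [-0.0095, 0.0278, 0], "angular": [0, 0, 0]}, {"offset": [-0.0095, 0.0278, 0], "angular": [0, 0, 0]}, {"offset": [-0.0095, 0.0278, 0], "angular": [0, 0, 0]}, {"offset": [-0.0095, 0.0278, 0], "angular": [0, 0, 0]}, {"offset": [-0.0095, 0.0278, 0], "angular": [0, 0, 0]}, {"offset": [-0.0095, 0.0278, 0], "angular": [0, 0, 0]}], "gripper": 0.085}}

```text
clock: 11.13
position: [0.5315, -0.109, 0.1765]
eef_rot: [[0.996, -0.094, -0.001], [-0.094, -0.996, 0.0], [-0.001, -0.0, -1.0]]
ft_force: [1.3, -0.4, 0.9]
gripper_width: 0.085
gripper_force: 0.0
```

{"api": "apply_moves", "payload": {"commands": [{"offset": [-0.0095, 0.0278, 0], "angular": [0, 0, 0]}, {"offset": [-0.0095, 0.0278, 0], "angular": [0, 0, 0]}, {"offset": [-0.0095, 0.0278, 0], "angular": [0, 0, 0]}, {"offset": [0, 0, 0], "angular": [0, 0, -0.085]}, {"offset": [0, 0, 0], "angular": [0, 0, -0.085]}, {"offset": [0, 0, 0], "angular": [0, 0, -0.085]}, {"offset": [0, 0, 0.015], "angular": [0, 0, 0]}, {"offset": [0, 0, 0.015], "angular": [0, 0, 0]}, {"offset": [0, 0, 0.015], "angular": [0, 0, 0]}, {"offset": [0, 0, 0.01], "angular": [0, 0, 0]}]}}

```text
clock: 11.97
position: [0.4956, -0.1879, 0.1204]
eef_rot: [[0.987, 0.16, -0.002], [0.16, -0.987, 0.001], [-0.002, -0.001, -1.0]]
ft_force: [0.5, 0.6, 0.7]
gripper_width: 0.0851
gripper_force: 0.0
```

```bash
python3 p.py .497 -.188 .040 .162
python3 - <<'E'
from h import *; import cv2
i=T("scene")["color"][...,::-1]; cv2.imwrite("pics/s3.png",cv2.resize(i[100:320,200:460],None,fx=2.7,fy=2.7,interpolation=2))
E
```

```text
t 11.9667 p [ 0.4956 -0.1879  0.1204] F [0.5 0.6 0.7] w 0.0851
offset [0.0014 0.0004 0.0804] turn [-0.0011  0.0015 -0.0012]
```

View pics/s3.png

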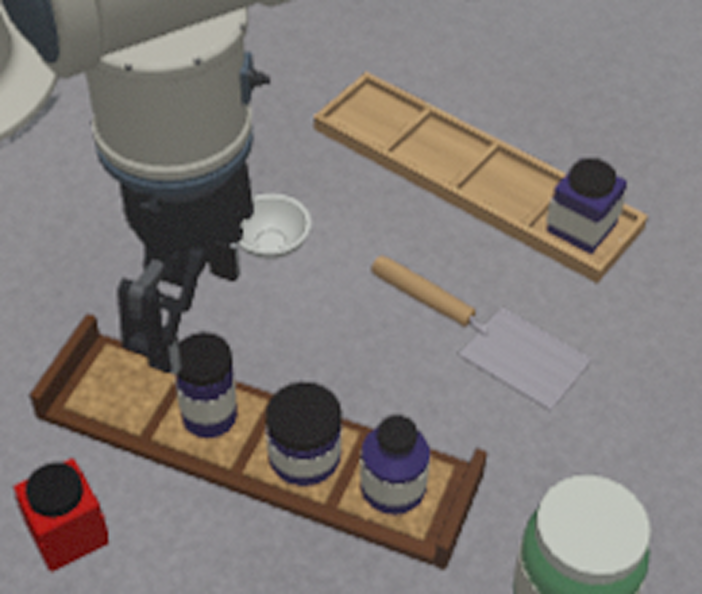

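The square jar stands upright in the far pocket at (588,205). The gripper is above the tall jar at (207,385). Descending .080 and gripping.

{"api": "apply_moves", "payload": {"commands": [{"offset": [0, 0, 0.012], "angular": [0, 0, 0]}, {"offset": [0, 0, 0.012], "angular": [0, 0, 0]}, {"offset": [0, 0, 0.012], "angular": [0, 0, 0]}, {"offset": [0, 0, 0.012], "angular": [0, 0, 0]}, {"offset": [0, 0, 0.012], "angular": [0, 0, 0]}, {"offset": [0, 0, 0.01], "angular": [0, 0, 0]}, {"offset": [0, 0, 0.006], "angular": [0, 0, 0]}, {"offset": [0, 0, 0.003], "angular": [0, 0, 0]}, {"offset": [0, 0, 0], "angular": [0, 0, 0]}, {"offset": [0, 0, 0], "angular": [0, 0, 0]}]}}

```text
clock: 12.85
position: [0.4966, -0.1884, 0.0433]
eef_rot: [[0.987, 0.16, 0.0], [0.16, -0.987, -0.0], [0.0, 0.0, -1.0]]
ft_force: [0.2, -0.7, 0.7]
gripper_width: 0.085
gripper_force: 0.0
```

{"api": "apply_moves", "payload": {"commands": [{"offset": [0, 0, 0], "angular": [0, 0, 0]}, {"offset": [0, 0, 0], "angular": [0, 0, 0]}, {"offset": [0, 0, 0], "angular": [0, 0, 0]}, {"offset": [0, 0, 0], "angular": [0, 0, 0]}, {"offset": [0, 0, 0], "angular": [0, 0, 0]}, {"offset": [0, 0, 0], "angular": [0, 0, 0]}, {"offset": [0, 0, 0], "angular": [0, 0, 0]}, {"offset": [0, 0, 0], "angular": [0, 0, 0]}, {"offset": [0, 0, 0], "angular": [0, 0, 0]}, {"offset": [0, 0, 0], "angular": [0, 0, 0]}], "gripper": 0.03}}

```text
clock: 13.68
position: [0.4966, -0.1884, 0.0434]
eef_rot: [[0.987, 0.16, 0.001], [0.16, -0.987, -0.0], [0.001, 0.0, -1.0]]
ft_force: [-0.8, -0.0, 6.5]
gripper_width: 0.0432
gripper_force: 34.7
```

{"api": "apply_moves", "payload": {"commands": [{"offset": [0, 0, -0.005], "angular": [0, 0, 0]}, {"offset": [0, 0, -0.01], "angular": [0, 0, 0]}, {"offset": [0, 0, -0.015], "angular": [0, 0, 0]}, {"offset": [0, 0, -0.015], "angular": [0, 0, 0]}, {"offset": [0, 0, -0.015], "angular": [0, 0, 0]}, {"offset": [0, 0, -0.015], "angular": [0, 0, 0]}, {"offset": [0, 0, -0.015], "angular": [0, 0, 0]}, {"offset": [0, 0, -0.015], "angular": [0, 0, 0]}, {"offset": [0, 0, -0.01], "angular": [0, 0, 0]}, {"offset": [0, 0, -0.005], "angular": [0, 0, 0]}]}}

```text
clock: 14.52
position: [0.4969, -0.1885, 0.1648]
eef_rot: [[0.987, 0.16, 0.002], [0.16, -0.987, -0.001], [0.002, 0.001, -1.0]]
ft_force: [0.3, -0.5, -0.6]
gripper_width: 0.0431
gripper_force: 35.9
```

```bash
python3 p.py .5751 .167 .16 -.094
```

```text
t 14.5167 p [ 0.4969 -0.1885  0.1648] F [ 0.3 -0.5 -0.6] w 0.0431
offset [ 0.1341 -0.3384  0.0046] turn [ 0.001  -0.0018  0.2548]
```

{"api": "apply_moves", "payload": {"commands": [{"offset": [0.0045, -0.0113, 0], "angular": [0, 0, 0]}, {"offset": [0.0089, -0.0226, 0], "angular": [0, 0, 0]}, {"offset": [0.0089, -0.0226, 0], "angular": [0, 0, 0]}, {"offset": [0.0089, -0.0226, 0], "angular": [0, 0, 0]}, {"offset": [0.0089, -0.0226, 0], "angular": [0, 0, 0]}, {"offset": [0.0089, -0.0226, 0], "angular": [0, 0, 0]}, {"offset": [0.0089, -0.0226, 0], "angular": [0, 0, 0]}, {"offset": [0.0089, -0.0226, 0], "angular": [0, 0, 0]}, {"offset": [0.0089, -0.0226, 0], "angular": [0, 0, 0]}, {"offset": [0.0089, -0.0226, 0], "angular": [0, 0, 0]}]}}

```text
clock: 15.35
position: [0.545, 0.0391, 0.1622]
eef_rot: [[0.987, 0.16, -0.002], [0.16, -0.987, 0.0], [-0.001, -0.0, -1.0]]
ft_force: [0.7, -0.3, -0.9]
gripper_width: 0.0431
gripper_force: 36.1
```

{"api": "apply_moves", "payload": {"commands": [{"offset": [0.009, -0.0226, 0], "angular": [0, 0, 0]}, {"offset": [0.009, -0.0226, 0], "angular": [0, 0, 0]}, {"offset": [0.009, -0.0226, 0], "angular": [0, 0, 0]}, {"offset": [0.009, -0.0226, 0], "angular": [0, 0, 0]}, {"offset": [0.009, -0.0226, 0], "angular": [0, 0, 0]}, {"offset": [0.0045, -0.0112, 0], "angular": [0, 0, 0]}, {"offset": [0, 0, 0], "angular": [0, 0, 0.085]}, {"offset": [0, 0, 0], "angular": [0, 0, 0.085]}, {"offset": [0, 0, 0], "angular": [0, 0, 0.085]}, {"offset": [0, 0, 0], "angular": [0, 0, 0]}]}}

```text
clock: 16.18
position: [0.5739, 0.1678, 0.1623]
eef_rot: [[0.995, -0.098, -0.001], [-0.098, -0.995, -0.0], [-0.001, 0.0, -1.0]]
ft_force: [-0.7, -0.2, -1.6]
gripper_width: 0.0431
gripper_force: 36.1
```

```bash
python3 p.py .5751 .167 .0363 -.094
```

```text
t 16.1833 p [0.5739 0.1678 0.1623] F [-0.7 -0.2 -1.6] w 0.0431
offset [0.0015 0.0007 0.126 ] turn [ 0.0004  0.0013 -0.0045]
```

{"api": "apply_moves", "payload": {"commands": [{"offset": [0.001, 0.0005, 0.008], "angular": [0, 0, 0]}, {"offset": [0, 0, 0.015], "angular": [0, 0, 0]}, {"offset": [0, 0, 0.015], "angular": [0, 0, 0]}, {"offset": [0, 0, 0.015], "angular": [0, 0, 0]}, {"offset": [0, 0, 0.015], "angular": [0, 0, 0]}, {"offset": [0, 0, 0.015], "angular": [0, 0, 0]}, {"offset": [0, 0, 0.015], "angular": [0, 0, 0]}, {"offset": [0, 0, 0.013], "angular": [0, 0, 0]}, {"offset": [0, 0, 0.008], "angular": [0, 0, 0]}, {"offset": [0, 0, 0.004], "angular": [0, 0, 0]}]}}

```text
clock: 17.02
position: [0.5747, 0.1668, 0.0384]
eef_rot: [[0.996, -0.092, -0.002], [-0.092, -0.996, -0.0], [-0.002, 0.001, -1.0]]
ft_force: [0.1, 0.2, -1.9]
gripper_width: 0.0432
gripper_force: 36.2
```

{"api": "apply_moves", "payload": {"commands": [{"offset": [0, 0, 0], "angular": [0, 0, 0]}, {"offset": [0, 0, 0.0007], "angular": [0, 0, 0]}, {"offset": [0, 0, 0.0007], "angular": [0, 0, 0]}, {"offset": [0, 0, 0.0006], "angular": [0, 0, 0]}, {"offset": [0, 0, 0], "angular": [0, 0, 0]}, {"offset": [0, 0, 0], "angular": [0, 0, 0]}, {"offset": [0, 0, 0], "angular": [0, 0, 0]}, {"offset": [0, 0, 0], "angular": [0, 0, 0]}, {"offset": [0, 0, 0], "angular": [0, 0, 0]}, {"offset": [0, 0, 0], "angular": [0, 0, 0]}]}}

```text
clock: 17.85
position: [0.5755, 0.1671, 0.038]
eef_rot: [[0.996, -0.094, 0.0], [-0.094, -0.996, 0.0], [0.0, -0.0, -1.0]]
ft_force: [-0.3, -0.3, -2.0]
gripper_width: 0.0428
gripper_force: 36.2
```

{"api": "apply_moves", "payload": {"commands": [{"offset": [0, 0, 0.0007], "angular": [0, 0, 0]}, {"offset": [0, 0, 0.0007], "angular": [0, 0, 0]}, {"offset": [0, 0, 0.0006], "angular": [0, 0, 0]}, {"offset": [0, 0, 0], "angular": [0, 0, 0]}, {"offset": [0, 0, 0], "angular": [0, 0, 0]}, {"offset": [0, 0, 0], "angular": [0, 0, 0]}, {"offset": [0, 0, 0], "angular": [0, 0, 0]}, {"offset": [0, 0, 0], "angular": [0, 0, 0]}, {"offset": [0, 0, 0], "angular": [0, 0, 0]}, {"offset": [0, 0, 0], "angular": [0, 0, 0]}]}}

```text
clock: 18.68
position: [0.5755, 0.1671, 0.0365]
eef_rot: [[0.996, -0.094, 0.0], [-0.094, -0.996, 0.0], [0.0, -0.0, -1.0]]
ft_force: [-2.8, -0.8, 8.5]
gripper_width: 0.0435
gripper_force: 37.1
```

{"api": "apply_moves", "payload": {"commands": [{"offset": [0, 0, 0], "angular": [0, 0, 0]}, {"offset": [0, 0, 0], "angular": [0, 0, 0]}, {"offset": [0, 0, 0], "angular": [0, 0, 0]}, {"offset": [0, 0, 0], "angular": [0, 0, 0]}, {"offset": [0, 0, 0], "angular": [0, 0, 0]}, {"offset": [0, 0, 0], "angular": [0, 0, 0]}, {"offset": [0, 0, 0], "angular": [0, 0, 0]}, {"offset": [0, 0, 0], "angular": [0, 0, 0]}, {"offset": [0, 0, 0], "angular": [0, 0, 0]}, {"offset": [0, 0, 0], "angular": [0, 0, 0]}], "gripper": 0.075}}

```text
clock: 19.52
position: [0.5755, 0.1671, 0.036]
eef_rot: [[0.996, -0.094, 0.0], [-0.094, -0.996, 0.0], [0.0, -0.0, -1.0]]
ft_force: [0.5, 0.1, 0.5]
gripper_width: 0.0754
gripper_force: 0.0
```

{"api": "apply_moves", "payload": {"commands": [{"offset": [0, 0, -0.005], "angular": [0, 0, 0]}, {"offset": [0, 0, -0.01], "angular": [0, 0, 0]}, {"offset": [0, 0, -0.018], "angular": [0, 0, 0]}, {"offset": [0, 0, -0.02], "angular": [0, 0, 0]}, {"offset": [0, 0, -0.02], "angular": [0, 0, 0]}, {"offset": [0, 0, -0.02], "angular": [0, 0, 0]}, {"offset": [0, 0, -0.02], "angular": [0, 0, 0]}, {"offset": [0, 0, -0.015], "angular": [0, 0, 0]}, {"offset": [0, 0, -0.01], "angular": [0, 0, 0]}, {"offset": [0, 0, -0.005], "angular": [0, 0, 0]}]}}

```text
clock: 20.35
position: [0.576, 0.1672, 0.181]
eef_rot: [[0.996, -0.094, 0.002], [-0.094, -0.996, 0.0], [0.002, -0.001, -1.0]]
ft_force: [-0.3, 0.3, 0.5]
gripper_width: 0.0752
gripper_force: 0.0
```

```bash
python3 p.py .5778 -.1775 .17 .162
```

```text
t 20.35 p [0.576  0.1672 0.181 ] F [-0.3  0.3  0.5] w 0.0752
offset [0.0342 0.343  0.0109] turn [-0.0004 -0.0023 -0.2561]
```

{"api": "apply_moves", "payload": {"commands": [{"offset": [0.0026, 0.0264, 0], "angular": [0, 0, 0]}, {"offset": [0.0026, 0.0264, 0], "angular": [0, 0, 0]}, {"offset": [0.0026, 0.0264, 0], "angular": [0, 0, 0]}, {"offset": [0.0026, 0.0264, 0], "angular": [0, 0, 0]}, {"offset": [0.0026, 0.0264, 0], "angular": [0, 0, 0]}, {"offset": [0.0026, 0.0264, 0], "angular": [0, 0, 0]}, {"offset": [0.0026, 0.0264, 0], "angular": [0, 0, 0]}, {"offset": [0.0026, 0.0264, 0], "angular": [0, 0, 0]}, {"offset": [0.0026, 0.0264, 0], "angular": [0, 0, 0]}, {"offset": [0.0026, 0.0264, 0], "angular": [0, 0, 0]}], "gripper": 0.085}}

```text
clock: 21.18
position: [0.576, -0.0994, 0.1786]
eef_rot: [[0.996, -0.094, -0.001], [-0.094, -0.996, 0.0], [-0.001, -0.0, -1.0]]
ft_force: [-0.3, 1.2, -0.2]
gripper_width: 0.0849
gripper_force: 0.0
```

{"api": "apply_moves", "payload": {"commands": [{"offset": [0.0027, 0.0264, 0], "angular": [0, 0, 0]}, {"offset": [0.0027, 0.0264, 0], "angular": [0, 0, 0]}, {"offset": [0.0027, 0.0262, 0], "angular": [0, 0, 0]}, {"offset": [0, 0, 0], "angular": [0, 0, -0.085]}, {"offset": [0, 0, 0], "angular": [0, 0, -0.085]}, {"offset": [0, 0, 0], "angular": [0, 0, -0.085]}, {"offset": [0, 0, 0.02], "angular": [0, 0, 0]}, {"offset": [0, 0, 0.02], "angular": [0, 0, 0]}, {"offset": [0, 0, 0.02], "angular": [0, 0, 0]}, {"offset": [0, 0, 0.01], "angular": [0, 0, 0]}]}}

```text
clock: 22.02
position: [0.5759, -0.1771, 0.1065]
eef_rot: [[0.987, 0.16, -0.003], [0.16, -0.987, 0.001], [-0.003, -0.002, -1.0]]
ft_force: [-1.5, 0.5, 0.2]
gripper_width: 0.0852
gripper_force: 0.0
```

```bash
python3 p.py .5778 -.1775 .031 .162
python3 - <<'E'
from h import *; import cv2
i=T("scene")["color"][...,::-1]; cv2.imwrite("pics/s4.png",cv2.resize(i[100:320,200:460],None,fx=2.7,fy=2.7,interpolation=2))
E
```

```text
t 22.0167 p [ 0.5759 -0.1771  0.1065] F [-1.5  0.5  0.2] w 0.0852
offset [0.002  0.0008 0.0755] turn [-0.0018  0.0028 -0.0012]
```

View pics/s4.png

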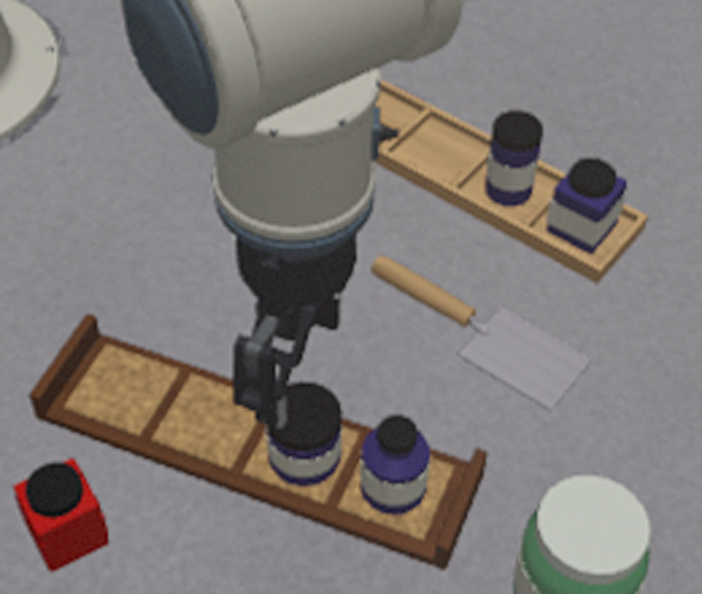

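The tall jar stands in its pocket at (513,160), and the gripper straddles the short jar at (304,435). Descending.

{"api": "apply_moves", "payload": {"commands": [{"offset": [0.001, 0, 0.012], "angular": [0, 0, 0]}, {"offset": [0, 0, 0.012], "angular": [0, 0, 0]}, {"offset": [0, 0, 0.012], "angular": [0, 0, 0]}, {"offset": [0, 0, 0.012], "angular": [0, 0, 0]}, {"offset": [0, 0, 0.012], "angular": [0, 0, 0]}, {"offset": [0, 0, 0.008], "angular": [0, 0, 0]}, {"offset": [0, 0, 0.004], "angular": [0, 0, 0]}, {"offset": [0, 0, 0.001], "angular": [0, 0, 0]}, {"offset": [0, 0, 0], "angular": [0, 0, 0]}, {"offset": [0, 0, 0], "angular": [0, 0, 0]}]}}

```text
clock: 22.9
position: [0.5785, -0.1776, 0.0364]
eef_rot: [[0.987, 0.16, 0.001], [0.16, -0.987, -0.0], [0.001, 0.0, -1.0]]
ft_force: [0.5, 0.7, 0.6]
gripper_width: 0.0848
gripper_force: 0.0
```

{"api": "apply_moves", "payload": {"commands": [{"offset": [0, 0, 0], "angular": [0, 0, 0]}, {"offset": [0, 0, 0], "angular": [0, 0, 0]}, {"offset": [0, 0, 0], "angular": [0, 0, 0]}, {"offset": [0, 0, 0], "angular": [0, 0, 0]}, {"offset": [0, 0, 0], "angular": [0, 0, 0]}, {"offset": [0, 0, 0], "angular": [0, 0, 0]}, {"offset": [0, 0, 0], "angular": [0, 0, 0]}, {"offset": [0, 0, 0], "angular": [0, 0, 0]}, {"offset": [0, 0, 0], "angular": [0, 0, 0]}, {"offset": [0, 0, 0], "angular": [0, 0, 0]}], "gripper": 0.03}}

```text
clock: 23.73
position: [0.5784, -0.1776, 0.0366]
eef_rot: [[0.987, 0.16, 0.001], [0.16, -0.987, -0.0], [0.001, 0.001, -1.0]]
ft_force: [-0.8, 0.6, 5.8]
gripper_width: 0.0553
gripper_force: 36.3
```

{"api": "apply_moves", "payload": {"commands": [{"offset": [0, 0, -0.005], "angular": [0, 0, 0]}, {"offset": [0, 0, -0.01], "angular": [0, 0, 0]}, {"offset": [0, 0, -0.015], "angular": [0, 0, 0]}, {"offset": [0, 0, -0.015], "angular": [0, 0, 0]}, {"offset": [0, 0, -0.015], "angular": [0, 0, 0]}, {"offset": [0, 0, -0.015], "angular": [0, 0, 0]}, {"offset": [0, 0, -0.015], "angular": [0, 0, 0]}, {"offset": [0, 0, -0.015], "angular": [0, 0, 0]}, {"offset": [0, 0, -0.01], "angular": [0, 0, 0]}, {"offset": [0, 0, -0.005], "angular": [0, 0, 0]}]}}

```text
clock: 24.57
position: [0.5786, -0.1776, 0.158]
eef_rot: [[0.987, 0.16, 0.002], [0.16, -0.987, -0.001], [0.002, 0.001, -1.0]]
ft_force: [0.4, -0.2, -1.8]
gripper_width: 0.0553
gripper_force: 37.7
```

```bash
python3 p.py .4975 .1743 .16 -.094
```

```text
t 24.5667 p [ 0.5786 -0.1776  0.158 ] F [ 0.4 -0.2 -1.8] w 0.0553
offset [-0.0237 -0.3604 -0.0025] turn [ 0.001  -0.002   0.2548]
```

{"api": "apply_moves", "payload": {"commands": [{"offset": [-0.0008, -0.012, 0], "angular": [0, 0, 0]}, {"offset": [-0.0016, -0.024, 0], "angular": [0, 0, 0]}, {"offset": [-0.0016, -0.024, 0], "angular": [0, 0, 0]}, {"offset": [-0.0016, -0.024, 0], "angular": [0, 0, 0]}, {"offset": [-0.0016, -0.024, 0], "angular": [0, 0, 0]}, {"offset": [-0.0016, -0.024, 0], "angular": [0, 0, 0]}, {"offset": [-0.0016, -0.024, 0], "angular": [0, 0, 0]}, {"offset": [-0.0016, -0.024, 0], "angular": [0, 0, 0]}, {"offset": [-0.0016, -0.024, 0], "angular": [0, 0, 0]}, {"offset": [-0.0016, -0.024, 0], "angular": [0, 0, 0]}]}}

```text
clock: 25.4
position: [0.5253, 0.0468, 0.1553]
eef_rot: [[0.987, 0.16, -0.001], [0.16, -0.987, 0.0], [-0.001, -0.0, -1.0]]
ft_force: [0.7, -0.4, -3.4]
gripper_width: 0.055
gripper_force: 37.8
```

{"api": "apply_moves", "payload": {"commands": [{"offset": [-0.0016, -0.024, 0], "angular": [0, 0, 0]}, {"offset": [-0.0016, -0.024, 0], "angular": [0, 0, 0]}, {"offset": [-0.0016, -0.024, 0], "angular": [0, 0, 0]}, {"offset": [-0.0016, -0.024, 0], "angular": [0, 0, 0]}, {"offset": [-0.0016, -0.024, 0], "angular": [0, 0, 0]}, {"offset": [-0.0008, -0.012, 0], "angular": [0, 0, 0]}, {"offset": [0, 0, 0], "angular": [0, 0, 0.085]}, {"offset": [0, 0, 0], "angular": [0, 0, 0.085]}, {"offset": [0, 0, 0], "angular": [0, 0, 0.085]}, {"offset": [0, 0, 0], "angular": [0, 0, 0]}]}}

```text
clock: 26.23
position: [0.4962, 0.1741, 0.1555]
eef_rot: [[0.995, -0.098, -0.001], [-0.098, -0.995, -0.0], [-0.001, 0.0, -1.0]]
ft_force: [-0.5, 0.5, -1.8]
gripper_width: 0.055
gripper_force: 38.0
```

```bash
python3 p.py .4975 .1743 .0296 -.094
```

```text
t 26.2333 p [0.4962 0.1741 0.1555] F [-0.5  0.5 -1.8] w 0.055
offset [ 0.0014 -0.0003  0.1259] turn [ 0.0004  0.001  -0.0043]
```

{"api": "apply_moves", "payload": {"commands": [{"offset": [0.001, 0, 0.008], "angular": [0, 0, 0]}, {"offset": [0, 0, 0.015], "angular": [0, 0, 0]}, {"offset": [0, 0, 0.015], "angular": [0, 0, 0]}, {"offset": [0, 0, 0.015], "angular": [0, 0, 0]}, {"offset": [0, 0, 0.015], "angular": [0, 0, 0]}, {"offset": [0, 0, 0.015], "angular": [0, 0, 0]}, {"offset": [0, 0, 0.015], "angular": [0, 0, 0]}, {"offset": [0, 0, 0.013], "angular": [0, 0, 0]}, {"offset": [0, 0, 0.008], "angular": [0, 0, 0]}, {"offset": [0, 0, 0.004], "angular": [0, 0, 0]}]}}

```text
clock: 27.07
position: [0.4971, 0.1737, 0.0315]
eef_rot: [[0.996, -0.092, -0.002], [-0.092, -0.996, -0.0], [-0.002, 0.001, -1.0]]
ft_force: [-0.5, 0.2, -2.0]
gripper_width: 0.0549
gripper_force: 38.0
```

{"api": "apply_moves", "payload": {"commands": [{"offset": [0, 0, 0], "angular": [0, 0, 0]}, {"offset": [0, 0, 0.0007], "angular": [0, 0, 0]}, {"offset": [0, 0, 0.0007], "angular": [0, 0, 0]}, {"offset": [0, 0, 0.0006], "angular": [0, 0, 0]}, {"offset": [0, 0, 0], "angular": [0, 0, 0]}, {"offset": [0, 0, 0.0007], "angular": [0, 0, 0]}, {"offset": [0, 0, 0.0007], "angular": [0, 0, 0]}, {"offset": [0, 0, 0], "angular": [0, 0, 0]}, {"offset": [0, 0, 0], "angular": [0, 0, 0]}, {"offset": [0, 0, 0], "angular": [0, 0, 0]}]}}

```text
clock: 27.9
position: [0.4979, 0.174, 0.0296]
eef_rot: [[0.996, -0.094, 0.0], [-0.094, -0.996, 0.0], [0.0, -0.0, -1.0]]
ft_force: [0.4, 0.1, -2.1]
gripper_width: 0.0551
gripper_force: 38.1
```

Nearly touching. One more millimetre, then I'll open and lift.

{"api": "apply_moves", "payload": {"commands": [{"offset": [0, 0, 0.0005], "angular": [0, 0, 0]}, {"offset": [0, 0, 0.0005], "angular": [0, 0, 0]}, {"offset": [0, 0, 0], "angular": [0, 0, 0]}, {"offset": [0, 0, 0], "angular": [0, 0, 0]}, {"offset": [0, 0, 0], "angular": [0, 0, 0]}, {"offset": [0, 0, 0], "angular": [0, 0, 0]}, {"offset": [0, 0, 0], "angular": [0, 0, 0]}, {"offset": [0, 0, 0], "angular": [0, 0, 0]}, {"offset": [0, 0, 0], "angular": [0, 0, 0]}, {"offset": [0, 0, 0], "angular": [0, 0, 0]}]}}

```text
clock: 28.73
position: [0.4979, 0.174, 0.0295]
eef_rot: [[0.996, -0.094, 0.001], [-0.094, -0.996, 0.0], [0.001, -0.0, -1.0]]
ft_force: [-4.1, -1.1, 21.8]
gripper_width: 0.0555
gripper_force: 40.3
```

{"api": "apply_moves", "payload": {"commands": [{"offset": [0, 0, 0], "angular": [0, 0, 0]}, {"offset": [0, 0, 0], "angular": [0, 0, 0]}, {"offset": [0, 0, 0], "angular": [0, 0, 0]}, {"offset": [0, 0, 0], "angular": [0, 0, 0]}, {"offset": [0, 0, 0], "angular": [0, 0, 0]}, {"offset": [0, 0, 0], "angular": [0, 0, 0]}, {"offset": [0, 0, 0], "angular": [0, 0, 0]}, {"offset": [0, 0, 0], "angular": [0, 0, 0]}, {"offset": [0, 0, 0], "angular": [0, 0, 0]}, {"offset": [0, 0, 0], "angular": [0, 0, 0]}], "gripper": 0.08}}

```text
clock: 29.57
position: [0.4978, 0.174, 0.0286]
eef_rot: [[0.996, -0.094, -0.0], [-0.094, -0.996, 0.0], [-0.0, -0.0, -1.0]]
ft_force: [-0.0, -0.2, -0.3]
gripper_width: 0.0799
gripper_force: 0.0
```

{"api": "apply_moves", "payload": {"commands": [{"offset": [0, 0, -0.005], "angular": [0, 0, 0]}, {"offset": [0, 0, -0.01], "angular": [0, 0, 0]}, {"offset": [0, 0, -0.018], "angular": [0, 0, 0]}, {"offset": [0, 0, -0.02], "angular": [0, 0, 0]}, {"offset": [0, 0, -0.02], "angular": [0, 0, 0]}, {"offset": [0, 0, -0.02], "angular": [0, 0, 0]}, {"offset": [0, 0, -0.02], "angular": [0, 0, 0]}, {"offset": [0, 0, -0.02], "angular": [0, 0, 0]}, {"offset": [0, 0, -0.01], "angular": [0, 0, 0]}, {"offset": [0, 0, -0.005], "angular": [0, 0, 0]}]}}

```text
clock: 30.4
position: [0.4984, 0.1741, 0.1786]
eef_rot: [[0.996, -0.094, 0.003], [-0.094, -0.996, 0.001], [0.003, -0.001, -1.0]]
ft_force: [-0.1, -0.0, -0.6]
gripper_width: 0.0803
gripper_force: 0.0
```

```bash
python3 p.py .650 -.165 .17 .162
```

```text
t 30.4 p [0.4984 0.1741 0.1786] F [-0.1 -0.  -0.6] w 0.0803
offset [0.1828 0.3234 0.0088] turn [-0.0005 -0.0027 -0.2562]
```

{"api": "apply_moves", "payload": {"commands": [{"offset": [0.013, 0.0231, 0], "angular": [0, 0, 0]}, {"offset": [0.013, 0.0231, 0], "angular": [0, 0, 0]}, {"offset": [0.013, 0.0231, 0], "angular": [0, 0, 0]}, {"offset": [0.013, 0.0231, 0], "angular": [0, 0, 0]}, {"offset": [0.013, 0.0231, 0], "angular": [0, 0, 0]}, {"offset": [0.013, 0.0231, 0], "angular": [0, 0, 0]}, {"offset": [0.013, 0.0231, 0], "angular": [0, 0, 0]}, {"offset": [0.013, 0.0231, 0], "angular": [0, 0, 0]}, {"offset": [0.013, 0.0231, 0], "angular": [0, 0, 0]}, {"offset": [0.013, 0.0231, 0], "angular": [0, 0, 0]}], "gripper": 0.085}}

```text
clock: 31.23
position: [0.6054, -0.0695, 0.1758]
eef_rot: [[0.996, -0.094, -0.001], [-0.094, -0.996, 0.0], [-0.001, -0.0, -1.0]]
ft_force: [1.1, 0.1, 0.6]
gripper_width: 0.085
gripper_force: 0.0
```

{"api": "apply_moves", "payload": {"commands": [{"offset": [0.0132, 0.0231, 0], "angular": [0, 0, 0]}, {"offset": [0.0132, 0.0231, 0], "angular": [0, 0, 0]}, {"offset": [0.0132, 0.0231, 0], "angular": [0, 0, 0]}, {"offset": [0.0132, 0.0231, 0], "angular": [0, 0, 0]}, {"offset": [0, 0, 0], "angular": [0, 0, -0.085]}, {"offset": [0, 0, 0], "angular": [0, 0, -0.085]}, {"offset": [0, 0, 0], "angular": [0, 0, -0.085]}, {"offset": [0, 0, 0.015], "angular": [0, 0, 0]}, {"offset": [0, 0, 0.02], "angular": [0, 0, 0]}, {"offset": [0, 0, 0.015], "angular": [0, 0, 0]}]}}

```text
clock: 32.07
position: [0.6487, -0.165, 0.1247]
eef_rot: [[0.987, 0.16, -0.001], [0.16, -0.987, 0.001], [-0.001, -0.001, -1.0]]
ft_force: [-0.1, 0.3, -0.4]
gripper_width: 0.0847
gripper_force: 0.0
```

```bash
python3 p.py .650 -.165 .030 .162
python3 - <<'E'
from h import *; import cv2
i=T("scene")["color"][...,::-1]; cv2.imwrite("pics/s5.png",cv2.resize(i[100:320,200:460],None,fx=2.7,fy=2.7,interpolation=2))
E
```

```text
t 32.0667 p [ 0.6487 -0.165   0.1247] F [-0.1  0.3 -0.4] w 0.0847
offset [0.0014 0.0003 0.0947] turn [-0.0008  0.0014 -0.0012]
```

View pics/s5.png

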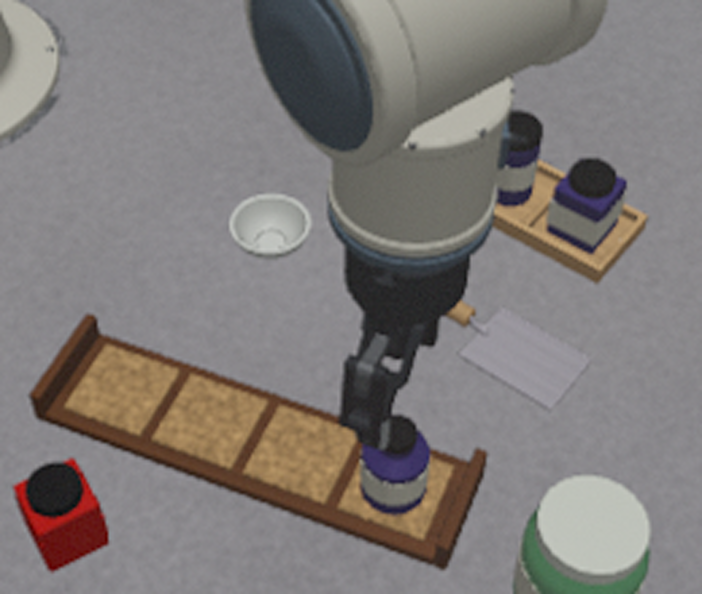

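The bottle at (395,465) lies between the fingers. Descending .096 and gripping.

{"api": "apply_moves", "payload": {"commands": [{"offset": [0, 0, 0.012], "angular": [0, 0, 0]}, {"offset": [0, 0, 0.015], "angular": [0, 0, 0]}, {"offset": [0, 0, 0.015], "angular": [0, 0, 0]}, {"offset": [0, 0, 0.015], "angular": [0, 0, 0]}, {"offset": [0, 0, 0.015], "angular": [0, 0, 0]}, {"offset": [0, 0, 0.012], "angular": [0, 0, 0]}, {"offset": [0, 0, 0.008], "angular": [0, 0, 0]}, {"offset": [0, 0, 0.004], "angular": [0, 0, 0]}, {"offset": [0, 0, 0], "angular": [0, 0, 0]}, {"offset": [0, 0, 0], "angular": [0, 0, 0]}]}}

```text
clock: 32.95
position: [0.6497, -0.1652, 0.031]
eef_rot: [[0.987, 0.16, 0.0], [0.16, -0.987, -0.0], [0.0, 0.0, -1.0]]
ft_force: [0.1, 0.5, -0.4]
gripper_width: 0.0852
gripper_force: 0.0
```

{"api": "apply_moves", "payload": {"commands": [{"offset": [0, 0, 0], "angular": [0, 0, 0]}, {"offset": [0, 0, 0], "angular": [0, 0, 0]}, {"offset": [0, 0, 0], "angular": [0, 0, 0]}, {"offset": [0, 0, 0], "angular": [0, 0, 0]}, {"offset": [0, 0, 0], "angular": [0, 0, 0]}, {"offset": [0, 0, 0], "angular": [0, 0, 0]}, {"offset": [0, 0, 0], "angular": [0, 0, 0]}, {"offset": [0, 0, 0], "angular": [0, 0, 0]}, {"offset": [0, 0, 0], "angular": [0, 0, 0]}, {"offset": [0, 0, 0], "angular": [0, 0, 0]}], "gripper": 0.03}}

```text
clock: 33.78
position: [0.6497, -0.1653, 0.0313]
eef_rot: [[0.987, 0.16, 0.001], [0.16, -0.987, -0.0], [0.001, 0.0, -1.0]]
ft_force: [-0.8, 0.4, 5.8]
gripper_width: 0.0487
gripper_force: 36.1
```

{"api": "apply_moves", "payload": {"commands": [{"offset": [0, 0, -0.005], "angular": [0, 0, 0]}, {"offset": [0, 0, -0.01], "angular": [0, 0, 0]}, {"offset": [0, 0, -0.015], "angular": [0, 0, 0]}, {"offset": [0, 0, -0.015], "angular": [0, 0, 0]}, {"offset": [0, 0, -0.015], "angular": [0, 0, 0]}, {"offset": [0, 0, -0.015], "angular": [0, 0, 0]}, {"offset": [0, 0, -0.015], "angular": [0, 0, 0]}, {"offset": [0, 0, -0.015], "angular": [0, 0, 0]}, {"offset": [0, 0, -0.01], "angular": [0, 0, 0]}, {"offset": [0, 0, -0.005], "angular": [0, 0, 0]}]}}

```text
clock: 34.62
position: [0.65, -0.1653, 0.1527]
eef_rot: [[0.987, 0.16, 0.002], [0.16, -0.987, -0.001], [0.002, 0.001, -1.0]]
ft_force: [-0.6, 0.3, -3.2]
gripper_width: 0.049
gripper_force: 36.9
```

```bash
python3 p.py .4198 .1816 .15 -.094
```

```text
t 34.6167 p [ 0.65   -0.1653  0.1527] F [-0.6  0.3 -3.2] w 0.049
offset [-0.1717 -0.3793  0.002 ] turn [ 0.0008 -0.0022  0.2548]
```

{"api": "apply_moves", "payload": {"commands": [{"offset": [-0.0054, -0.0118, 0], "angular": [0, 0, 0]}, {"offset": [-0.0107, -0.0237, 0], "angular": [0, 0, 0]}, {"offset": [-0.0107, -0.0237, 0], "angular": [0, 0, 0]}, {"offset": [-0.0107, -0.0237, 0], "angular": [0, 0, 0]}, {"offset": [-0.0107, -0.0237, 0], "angular": [0, 0, 0]}, {"offset": [-0.0107, -0.0237, 0], "angular": [0, 0, 0]}, {"offset": [-0.0107, -0.0237, 0], "angular": [0, 0, 0]}, {"offset": [-0.0107, -0.0237, 0], "angular": [0, 0, 0]}, {"offset": [-0.0107, -0.0237, 0], "angular": [0, 0, 0]}, {"offset": [-0.0107, -0.0237, 0], "angular": [0, 0, 0]}]}}

```text
clock: 35.45
position: [0.5119, 0.0416, 0.1505]
eef_rot: [[0.987, 0.16, -0.0], [0.16, -0.987, 0.0], [-0.0, -0.0, -1.0]]
ft_force: [0.4, 0.7, -2.5]
gripper_width: 0.049
gripper_force: 37.0
```

{"api": "apply_moves", "payload": {"commands": [{"offset": [-0.0107, -0.0237, 0], "angular": [0, 0, 0]}, {"offset": [-0.0107, -0.0237, 0], "angular": [0, 0, 0]}, {"offset": [-0.0107, -0.0237, 0], "angular": [0, 0, 0]}, {"offset": [-0.0107, -0.0237, 0], "angular": [0, 0, 0]}, {"offset": [-0.0107, -0.0237, 0], "angular": [0, 0, 0]}, {"offset": [-0.0107, -0.0237, 0], "angular": [0, 0, 0]}, {"offset": [-0.0054, -0.0118, 0], "angular": [0, 0, 0]}, {"offset": [0, 0, 0], "angular": [0, 0, 0.085]}, {"offset": [0, 0, 0], "angular": [0, 0, 0.085]}, {"offset": [0, 0, 0], "angular": [0, 0, 0.085]}]}}

```text
clock: 36.28
position: [0.4193, 0.1819, 0.1506]
eef_rot: [[0.995, -0.097, -0.0], [-0.097, -0.995, -0.0], [-0.0, 0.0, -1.0]]
ft_force: [1.0, -0.4, -3.1]
gripper_width: 0.0485
gripper_force: 37.1
```

```bash
python3 p.py .4198 .1816 .0243 -.094
```

```text
t 36.2833 p [0.4193 0.1819 0.1506] F [ 1.  -0.4 -3.1] w 0.0485
offset [0.0006 0.0002 0.1263] turn [ 0.0001  0.0002 -0.0035]
```

{"api": "apply_moves", "payload": {"commands": [{"offset": [0.0005, 0, 0.008], "angular": [0, 0, 0]}, {"offset": [0, 0, 0.015], "angular": [0, 0, 0]}, {"offset": [0, 0, 0.015], "angular": [0, 0, 0]}, {"offset": [0, 0, 0.015], "angular": [0, 0, 0]}, {"offset": [0, 0, 0.015], "angular": [0, 0, 0]}, {"offset": [0, 0, 0.015], "angular": [0, 0, 0]}, {"offset": [0, 0, 0.015], "angular": [0, 0, 0]}, {"offset": [0, 0, 0.013], "angular": [0, 0, 0]}, {"offset": [0, 0, 0.008], "angular": [0, 0, 0]}, {"offset": [0, 0, 0.004], "angular": [0, 0, 0]}]}}

```text
clock: 37.12
position: [0.4196, 0.1813, 0.0263]
eef_rot: [[0.996, -0.092, -0.002], [-0.092, -0.996, -0.0], [-0.002, 0.001, -1.0]]
ft_force: [-1.5, -0.6, -2.4]
gripper_width: 0.0485
gripper_force: 37.0
```

{"api": "apply_moves", "payload": {"commands": [{"offset": [0, 0, 0], "angular": [0, 0, 0]}, {"offset": [0, 0, 0.0007], "angular": [0, 0, 0]}, {"offset": [0, 0, 0.0007], "angular": [0, 0, 0]}, {"offset": [0, 0, 0.0006], "angular": [0, 0, 0]}, {"offset": [0, 0, 0], "angular": [0, 0, 0]}, {"offset": [0, 0, 0.0007], "angular": [0, 0, 0]}, {"offset": [0, 0, 0.0007], "angular": [0, 0, 0]}, {"offset": [0, 0, 0], "angular": [0, 0, 0]}, {"offset": [0, 0, 0], "angular": [0, 0, 0]}, {"offset": [0, 0, 0], "angular": [0, 0, 0]}]}}

```text
clock: 37.95
position: [0.4202, 0.1816, 0.0243]
eef_rot: [[0.996, -0.094, 0.0], [-0.094, -0.996, 0.0], [0.0, -0.0, -1.0]]
ft_force: [-0.2, -0.4, 2.2]
gripper_width: 0.0491
gripper_force: 37.5
```

In contact. Opening and lifting.

{"api": "apply_moves", "payload": {"commands": [{"offset": [0, 0, 0], "angular": [0, 0, 0]}, {"offset": [0, 0, 0], "angular": [0, 0, 0]}, {"offset": [0, 0, 0], "angular": [0, 0, 0]}, {"offset": [0, 0, 0], "angular": [0, 0, 0]}, {"offset": [0, 0, 0], "angular": [0, 0, 0]}, {"offset": [0, 0, 0], "angular": [0, 0, 0]}, {"offset": [0, 0, 0], "angular": [0, 0, 0]}, {"offset": [0, 0, 0], "angular": [0, 0, 0]}, {"offset": [0, 0, 0], "angular": [0, 0, 0]}, {"offset": [0, 0, 0], "angular": [0, 0, 0]}], "gripper": 0.08}}

```text
clock: 38.78
position: [0.4201, 0.1815, 0.0242]
eef_rot: [[0.996, -0.094, -0.0], [-0.094, -0.996, -0.0], [-0.0, 0.0, -1.0]]
ft_force: [-0.5, 0.2, 0.5]
gripper_width: 0.0804
gripper_force: 0.0
```

{"api": "apply_moves", "payload": {"commands": [{"offset": [0, 0, -0.005], "angular": [0, 0, 0]}, {"offset": [0, 0, -0.01], "angular": [0, 0, 0]}, {"offset": [0, 0, -0.018], "angular": [0, 0, 0]}, {"offset": [0, 0, -0.02], "angular": [0, 0, 0]}, {"offset": [0, 0, -0.02], "angular": [0, 0, 0]}, {"offset": [0, 0, -0.02], "angular": [0, 0, 0]}, {"offset": [0, 0, -0.02], "angular": [0, 0, 0]}, {"offset": [0, 0, -0.02], "angular": [0, 0, 0]}, {"offset": [0, 0, -0.01], "angular": [0, 0, 0]}, {"offset": [0, 0, -0.005], "angular": [0, 0, 0]}]}}

```text
clock: 39.62
position: [0.4206, 0.1817, 0.174]
eef_rot: [[0.996, -0.094, 0.002], [-0.094, -0.996, 0.001], [0.002, -0.001, -1.0]]
ft_force: [-0.1, 0.1, 0.8]
gripper_width: 0.0799
gripper_force: 0.0
```

{"api": "apply_moves", "payload": {"commands": [{"offset": [0, 0.025, 0], "angular": [0, 0, 0]}, {"offset": [0, 0.025, 0], "angular": [0, 0, 0]}, {"offset": [0, 0.025, 0], "angular": [0, 0, 0]}, {"offset": [0, 0.025, 0], "angular": [0, 0, 0]}, {"offset": [0, 0.025, 0], "angular": [0, 0, 0]}, {"offset": [0, 0.025, 0], "angular": [0, 0, 0]}, {"offset": [0, 0.025, 0], "angular": [0, 0, 0]}, {"offset": [0, 0.025, 0], "angular": [0, 0, 0]}, {"offset": [0, 0.025, 0], "angular": [0, 0, 0]}, {"offset": [0, 0.025, 0], "angular": [0, 0, 0]}]}}

```text
clock: 40.45
position: [0.3959, -0.0684, 0.1719]
eef_rot: [[0.996, -0.094, -0.001], [-0.094, -0.996, 0.0], [-0.001, -0.0, -1.0]]
ft_force: [0.1, -0.2, -0.3]
gripper_width: 0.0801
gripper_force: 0.0
```

Run:
```python
from h import *; import cv2
i=T("top")["color"][...,::-1]; a=cv2.resize(i[120:290,190:270],None,fx=3.3,fy=3.3,interpolation=2)
j=T("scene")["color"][...,::-1]; b=cv2.resize(j[115:215,300:450],(505,337),interpolation=2); b=cv2.copyMakeBorder(b,0,a.shape[0]-337,0,0,0)
cv2.imwrite("pics/e.png",cv2.hconcat([a,b])); print(a.shape)
```

```text
(561, 264, 3)
```

View pics/e.png

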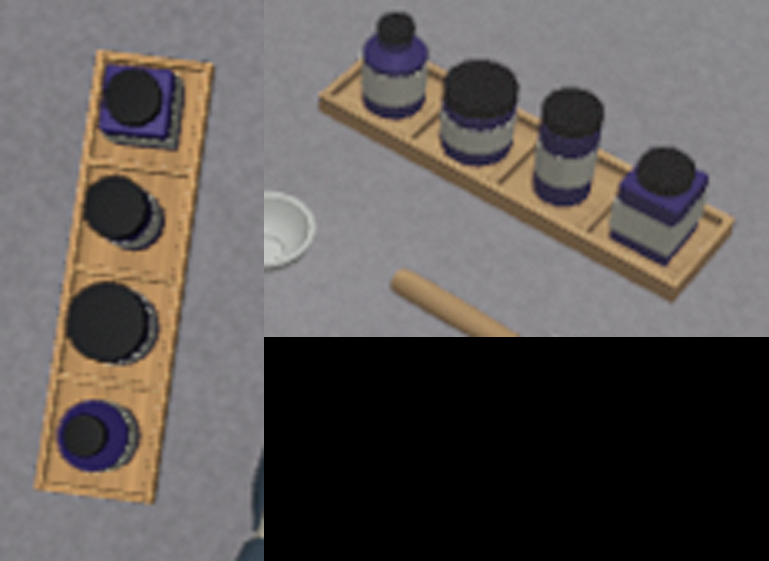

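All four jars stand upright. From far to near they are square (133,97), tall (116,209), short (106,322) and bottle (85,435), which is the reverse of the plank. I'll check the lids numerically, and hand in if they fit.

Run:
```python
from h import *
f=T(); ok=True
c,w=np.array([.5363,.1706]),-.094; X=np.array([np.cos(w),np.sin(w)]);Y=np.array([-X[1],X[0]])
for p,z,x in[((133,97),.078,.117),((116,209),.088,.039),((106,322),.068,-.039),((85,435),.084,-.117)]:
    q=px2w((p[0]/3.3+190-.35,p[1]/3.3+120-.35),z,f)[:2]-c; e=(q@X-x,q@Y); print(np.round(e,4)); ok&=max(map(abs,e))<.01
print(ok)
if ok: print(r.hand_in())
```

```text
[-0.0009 -0.0007]
[-0.002  -0.0019]
[ 0.0006 -0.0014]
[ 0.0013 -0.0013]
True
the job is handed in; nothing more can be done
None
```

All four jars stand upright in the tray in reverse order, each about 3 mm or less from its pocket's centre in the last picture, and the job is handed in; the robot did not report the verdict.

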